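# Clamp a bar in the marking stand

## Robot

A 7-joint arm with a two-finger parallel gripper is mounted at the origin on the work surface. World frame = base frame: x ahead of the robot, y to its left, z up, the work surface at z = 0. Lengths are in m, angles in degrees, forces in N, time in s.
With the tool pointing down it reaches from about 0.425 to 0.875 m from the base axis. Payload 4.7 kg.
Tool frame: the origin (TCP) lies at the very end of the fingers, on their centre line; the grasp point (between the pads) lies 19 mm behind it; z points along the fingers, y is the line along which they close (so a half turn about z gives the same grasp; the last joint's range is limited). The gripper opens to 87 mm and grips with 3 to 60 N. Pads are 19 mm wide; open, the fingers measure 117 mm over their backs; the gripper's body (75 mm by 190 mm) begins 51 mm behind the grasp point.
Start: joints at [-73.39, 18.392, -4.016, 83.108, 1.295, 78.541, -3.26], TCP at [0.177, 0.625, 0.223] pointing down, gripper open.
Joint ranges: [-163.93, 163.93], [-17.29, 119.83], [-79.2, 71.16], [3.27, 140.29], [-89.18, 269.18], [5.43, 117.66], [-154.24, 154.24]. Speed limits (degrees/s): [147.25, 147.25, 180, 180, 180, 180, 180].

## Interface

Orientations are given as [roll, pitch, yaw] about the fixed x, y, z axes, in that order (R = Rz(yaw) Ry(pitch) Rx(roll)).
In Python, from cell import get_obs, cams, ticket, finder gives the robot as it stands.
- The arm moves only by the shell command python3 -m creep 'ROWS' [FORCE]. ROWS is text: rows parted by semicolons, each of 5 numbers parted by spaces: the shift along the world's x, y, z in m, then the turn about the world's z in degrees, then the finger opening in m, from 0 to 0.087. A call has 1 to 8 rows; each row shifts and turns the commanded pose from where the row before left it; what a row does not reach is not made up. A row lasts 1/8 s, in which the tool goes at most 62.5 mm and 10.7 degrees, less where a joint would pass 70% of its speed; a pose out of reach is approached as far as the arm can. A call with a gripper value outside its range is refused whole. The fingers move at their own pace and stop on an object; FORCE is the grip in N (left out, the last holds). Time passes only in rows, so rows that do not move let the fingers close. It gives the time, the measured TCP pose, the force, the opening and the grip force at its end, in the units of the state.
- get_obs(): the state, without advancing time (a new reading comes with each control period).
- cams.read_camera(name): name is "scene" or "side" or "wrist"; returns the picture (400x640x3 uint8, red, green, blue); there is no depth.
- cams.calibration(name): a dict with "fx", "fy", "cx", "cy" (pixels), "extrinsics" (4x4, takes a point from world to camera coordinates). Camera axes: x right, y down, z forward; pixel columns grow to the right and rows downward; lengths in m; the calibration is good to about 2 mm. A picture is of the moment at which its call begins: read the wrist's pose just before it. calibration takes no time and is no camera call; for the wrist camera it gives the pose at the moment of the call.
- ticket.sign_off(): hands the job in; it is judged then, once.
Trained networks look in the newest picture that a camera, given by its name, has taken for a name from the list of things; names that differ only in an ending like _2 or _b are one class to them, and where a whole thing is asked for, a point or a joint stands for the part that bears it (a point fixed in the world has none). Each returns a list of dicts, best first, with "p" (0 to 1); they miss things now and then, are a little off and sometimes report something else, mostly with a low value. They report only what shows in the picture. A call takes as long as a camera call. They do not tell look-alikes from the thing itself.
- finder.masks_of(name, camera): "mask" (400x640 bool, what is visible of it) and "xy" ([column, row] in pixels, amid what is visible of it).
- finder.tip_of(name, camera): "xy" ([column, row] in pixels: a listed point, or the origin of a listed thing).
The state is a dict: "time_s": time; "qpos": joint angles; "joint_velocities": joint speeds; "effort": joint torques, N m; "tool_pos": TCP position; "tool_rot": TCP orientation; "force": force on the tool from outside, world axes, zero at the start; "wrist_torque": the same for the moment, N m; "grip_width": finger opening in m; "grasp_force": force on a finger pad.
Only numpy, scipy, OpenCV 4.12 (cv2) and the standard library are available. Lean on these libraries where they do the work, as an engineer would, in place of code of your own. Each camera call takes 0.05 s, during which the arm holds its last target. There are 200 camera calls.

## Task

Lift the red lever of the blue-headed marking stand all the way up so that its clamping foot rises, lay the bare aluminium bar with the orange end caps in the nest under the head, upright and seated flat with its middle under the foot to within a centimetre, then push the lever fully down again so that the foot clamps the bar. Leave the dark bar and all the other things on the bench where they are.

Things in the scene. Friction and masses are not known exactly. Their poses are not given: they have to be found in the camera images.
- stand: Fixed marking stand, different place and yaw (up to 0.25 rad) each time. Origin: underside centre of its base, on the bench; own -x is its open front, towards the robot. In its own frame: dark base plate 230 x 90 x 20 high (x -110 to 120 mm, y +-45); column 60 wide at x 60 to 110 mm; blue head overhanging the nest, x -75 to 110, y +-40, z 160 to 235 mm, so there are 110 mm between bed and head.
- nest (a point): Centre of the nest's floor, under the foot, 50 mm above the bench, 30 mm in front of the stand's origin; axes as the stand's. The nest is a channel along y, 35 mm wide in x, 70 mm long (y +-35), open at both ends; front (-x) lip 6 mm high and 10 mm thick, back fence 25 mm high. The bar lies in it along y and stands out 45 mm at each end.
- foot: Clamping foot under the head: round black pad 28 mm across on a 16 mm stem. Origin: centre of the pad's underside, straight over the nest's centre: 39 mm above the nest's floor with the lever down (so it presses on the 40 mm high bar), 69 mm with the lever fully up.
- clamp_lever (a joint): Angle of the lever (rad): 0 = fully down (foot clamps), 1.0 = fully up (stop). It starts between 0 and 0.25. It stays where it is left; about 2 to 6 N at the handle move it. The foot rises 30 mm per rad with it; clamped on the bar it may spring back by a few hundredths.
- lever_handle (a point): Centre of the lever's red handle, a block 45 mm along the lever, 16 mm wide (y of the stand) and 16 mm thick, on a 10 mm rod, at the middle of the head's front. It stands 95 mm from the pivot; the lever points to the front, 0.4 rad below level at joint 0 and 0.6 rad above level at 1.0, so the handle is about 173 mm above the bench when down and 264 mm when up.
- lever_pivot (a point): Pivot of the lever on the head's front, 85 mm in front of the stand's origin and 210 mm above the bench; the axis is the stand's y.
- bar: The bar to load: bare aluminium profile with orange end caps, 30 (x) x 160 (y, its length) x 40 mm high, about 0.2 kg, the two ends alike. Origin: underside centre. It lies on the bench on its 30 mm wide side to the left or right of the stand's front.
- dark_bar: Bystander: loose black bar with blue end caps, same size as the bar, origin underside centre, on the other side.
- drawer_tower: Fixed grey small-parts tower, 110 (x) x 100 (y) x 240 mm high, origin underside centre; close beside the stand, its centre 200 mm to the left or right, axes as the stand's. It leaves no room to lean the gripper out on that side.
- parts_tray: Fixed low red tray, 110 x 100 x 35 mm high, origin underside centre; 200 mm from the stand on the other side from the tower.
- spray_can: Bystander: loose standing can, 54 mm across, 160 mm high, origin underside centre.
- jar: Bystander: loose standing jar, 64 mm across, 90 mm high, origin underside centre.
- screwdriver: Bystander: loose screwdriver with yellow handle lying flat, 200 mm long along its x, under 35 mm high.
- wrench: Bystander: loose steel wrench lying flat, 180 mm long along its x, under 15 mm high.
- coupler: Bystander: loose steel coupler ring lying flat, 60 mm across, 25 mm high, origin underside centre.
Things that resemble listed ones, but are neither listed nor needed, are in the scene too. What is shaped like the bar but purple or turquoise is not meant.

How it is judged (in metres and radians):
On the way, in this order (a step that is already met when the one before it is completed fails the run):
1. the lever is raised (above 0.85 rad) with the bar not yet in the nest (value of joint clamp_lever above 0.85 rad and distance between bar and nest above 0.05 m), for 0.2 s.
2. the bar lies in the nest while the lever is still up (above 0.7 rad) (x of bar in the frame of nest between -0.006 and 0.006 m and y of bar in the frame of nest between -0.012 and 0.012 m and z of bar in the frame of nest between -0.004 and 0.004 m and angle between the y axis of bar and the y axis of nest, either way round below 0.08 rad and angle between bar's own z axis and vertical below 0.08 rad and value of joint clamp_lever above 0.7 rad), for 0.2 s.
At the end, for the whole second after the job is handed in: The bar lies at rest in the nest on its 30 mm side (within 6 mm across, 12 mm along, 4 mm in height, 0.08 rad), pressed by the foot (over 1 N), and the lever is down (below 0.12 rad) (x of bar in the frame of nest between -0.006 and 0.006 m and y of bar in the frame of nest between -0.012 and 0.012 m and z of bar in the frame of nest between -0.004 and 0.004 m and angle between the y axis of bar and the y axis of nest, either way round below 0.08 rad and angle between bar's own z axis and vertical below 0.08 rad and value of joint clamp_lever below 0.12 rad and contact force between foot and bar above 1 N and linear speed of bar below 0.02 m/s); the robot touches nothing.
It fails at once if the dark bar is moved more than 25 mm (distance of dark_bar from where it was at the start of the episode above 0.025 m).
It fails at once if the spray can, jar, screwdriver, wrench or coupler ring is moved more than 25 mm (distance of any of spray_can, jar, screwdriver, wrench, coupler from where it was at the start of the episode above 0.025 m).
It also fails if it takes over 67 s, if anything falls off the work surface, if the arm or the gripper's body presses on something with over 40 N, if the wrist force passes 120 N, or if a joint passes its speed limit or range.

## Working session

There is one attempt and no reset: what is moved stays moved. The work goes in short steps, Python scripts to look and compute and a shell command to move; the robot and the scene stay as the last step left them, time stands still between calls to the robot, and variables do not carry over. Pictures are saved under pics/ and viewed, at most 10 in all, crops included, and the job is handed in when it is done.

```bash
ls; mkdir -p pics; cat > h.py <<'E'
import numpy as np, cv2
from cell import get_obs, cams, ticket, finder
def save(img,fn): cv2.imwrite('pics/'+fn, cv2.cvtColor(np.ascontiguousarray(img),cv2.COLOR_RGB2BGR))
def ray(cal,xy):
    E=np.array(cal['extrinsics']);R,t=E[:3,:3],E[:3,3]
    d=R.T@np.array([(xy[0]-cal['cx'])/cal['fx'],(xy[1]-cal['cy'])/cal['fy'],1.])
    return -R.T@t,d
def at_z(cal,xy,z):
    c,d=ray(cal,xy); return c+d*(z-c[2])/d[2]
def proj(cal,P):
    E=np.array(cal['extrinsics']);p=E[:3,:3]@np.asarray(P)+E[:3,3]
    return np.array([cal['fx']*p[0]/p[2]+cal['cx'],cal['fy']*p[1]/p[2]+cal['cy']])
def tri(obs):
    A=np.zeros((3,3));b=np.zeros(3)
    for cal,xy in obs:
        c,d=ray(cal,xy);d/=np.linalg.norm(d);M=np.eye(3)-np.outer(d,d);A+=M;b+=M@c
    return np.linalg.solve(A,b)
E
python3 - <<'E'
from h import *
np.set_printoptions(precision=3,suppress=True)
o=get_obs();print(o['time_s'],o['tool_pos'],o['tool_rot'])
ims=[]
for c in('scene','side'):
    im=cams.read_camera(c);save(im,c+'0.png')
    cal=cams.calibration(c);E=np.array(cal['extrinsics']);print(c,cal['fx'],-E[:3,:3].T@E[:3,3],E[2,:3])
    for n in('stand','nest','foot','lever_handle','lever_pivot','bar','dark_bar','drawer_tower','parts_tray','spray_can','jar','screwdriver','wrench','coupler'):
        r=finder.tip_of(n,c)
        print(c,n,[(np.round(q['xy']).astype(int).tolist(),round(q['p'],2)) for q in r[:4]])
print(get_obs()['time_s'])
E
```

```text
pics
0.0 [0.177 0.625 0.221] [-179.891    0.006  164.199]
scene 399.62941715234444 [1.227 0.775 1.004] [-0.541 -0.55  -0.636]
scene stand [([276, 263], 0.74), ([283, 236], 0.5)]
scene nest [([283, 242], 0.65)]
scene foot [([282, 237], 0.48)]
scene lever_handle [([315, 190], 0.69)]
scene lever_pivot [([295, 202], 0.58)]
scene bar [([404, 261], 0.85), ([428, 228], 0.58), ([470, 280], 0.57)]
scene dark_bar [([287, 181], 0.84), ([284, 246], 0.43), ([314, 302], 0.33)]
scene drawer_tower [([235, 238], 0.62), ([274, 264], 0.3)]
scene parts_tray [([313, 300], 0.79), ([282, 246], 0.61)]
scene spray_can []
scene jar [([405, 329], 0.63)]
scene screwdriver [([268, 203], 0.44)]
scene wrench [([378, 273], 0.78)]
scene coupler [([351, 241], 0.48)]
side 433.4739659608004 [ 0.106 -0.653  1.093] [ 0.301  0.558 -0.773]
side stand [([383, 217], 0.93)]
side nest [([374, 209], 0.57)]
side foot [([377, 202], 0.47), ([301, 228], 0.3)]
side lever_handle [([337, 199], 0.67), ([384, 309], 0.54)]
side lever_pivot [([366, 184], 0.97)]
side bar [([261, 193], 0.9), ([215, 159], 0.87), ([210, 215], 0.72)]
side dark_bar [([347, 352], 0.93)]
side drawer_tower [([430, 258], 0.68)]
side parts_tray [([353, 175], 0.6)]
side spray_can [([452, 349], 0.73)]
side jar [([291, 145], 0.63)]
side screwdriver [([384, 310], 0.85)]
side wrench [([293, 182], 0.7)]
side coupler [([304, 226], 0.59), ([378, 200], 0.32)]
1.5
```

View pics/scene0.png

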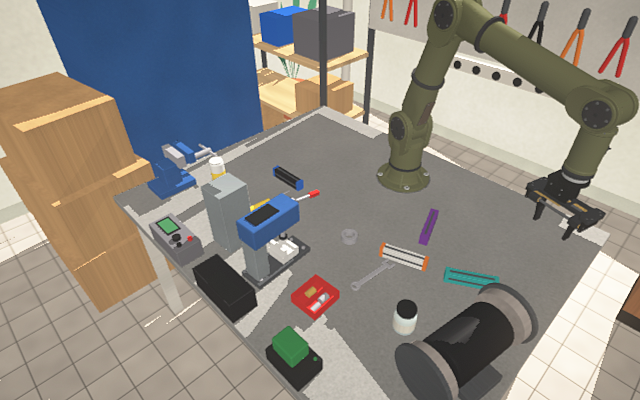

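View pics/side0.png

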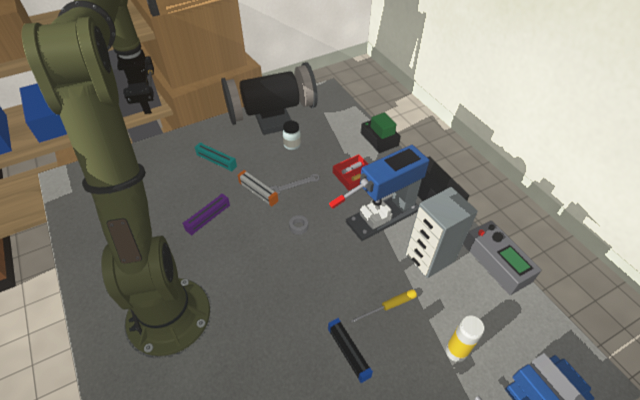

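Bar candidates: bare aluminium with orange caps, scene (404,258) / side (258,188). Look-alikes: purple, scene (428,226) / side (207,214); turquoise, scene (470,279) / side (215,157); black with blue caps, scene (287,178) / side (348,350). I choose the aluminium bar with orange caps. The stand's head is at scene (268,218) / side (396,168), with the tower on the right (-y) and the tray on the left.

```bash
cat > fit.py <<'E'
from h import *
from scipy.optimize import minimize
import itertools
def box(x0,x1,y0,y1,z0,z1): return np.array(list(itertools.product((x0,x1),(y0,y1),(z0,z1))))
def sil(cal,boxes,p,sc=4):
    m=np.zeros((400*sc,640*sc),np.uint8);c,s=np.cos(p[2]),np.sin(p[2]);R=np.array([[c,-s,0],[s,c,0],[0,0,1]])
    for b in boxes:
        q=np.array([proj(cal,R@v+[p[0],p[1],0]) for v in b])
        cv2.fillConvexPoly(m,cv2.convexHull(((q+.5)*sc).round().astype(np.int32)),1)
    return cv2.resize(m.astype(np.float32),(640,400),interpolation=cv2.INTER_AREA)
def fit(obs,boxes,p0):
    def cost(p):
        t=0
        for cal,mk in obs:
            s=sil(cal,boxes,p);t+=1-np.minimum(s,mk).sum()/np.maximum(s,mk).sum()
        return t/len(obs)
    best=None
    for dy in(-.2,0,.2):
        q=np.array(p0)+[0,0,dy]
        r=minimize(cost,q,method='Nelder-Mead',options=dict(initial_simplex=np.vstack([q,q+[.02,0,0],q+[0,.02,0],q+[0,0,.15]]),xatol=2e-4,fatol=1e-4))
        if best is None or r.fun<best.fun: best=r
    return best
BAR=[box(-.015,.015,-.08,.08,0,.04)]
HEAD=[box(-.075,.11,-.04,.04,.16,.235)]
E
python3 - <<'E'
from fit import *
np.set_printoptions(precision=4,suppress=True)
C={c:cams.calibration(c) for c in('scene','side')}
I={};B=[];H=[]
tip={'nest':((283,242),(374,209)),'lever_handle':((315,190),(337,199)),'lever_pivot':((295,202),(366,184)),'bar':((404,261),(261,193)),'dark_bar':((287,181),(347,352)),'wrench':((378,273),(293,182)),'coupler':((351,241),(304,226)),'jar':((405,329),(291,145)),'drawer_tower':((235,238),(430,258)),'parts_tray':((313,300),(353,175))}
for n,(a,b) in tip.items():
    P=tri([(C['scene'],a),(C['side'],b)]);print(n,P,'res',proj(C['scene'],P)-a,proj(C['side'],P)-b)
near={'scene':((404,258),(268,218)),'side':((258,188),(396,168))}
for c in C:
    im=cams.read_camera(c);I[c]=im
    ms=finder.masks_of('bar',c);k=min(ms,key=lambda m:np.hypot(*(np.array(m['xy'])-near[c][0])));print(c,k['xy'],k['p'],k['mask'].sum())
    B.append((C[c],k['mask'].astype(np.float32)))
    hsv=cv2.cvtColor(im,cv2.COLOR_RGB2HSV);w=((hsv[...,0]>100)&(hsv[...,0]<125)&(hsv[...,1]>110)&(hsv[...,2]>40)).astype(np.uint8)
    w=cv2.morphologyEx(w,cv2.MORPH_CLOSE,np.ones((3,3)))
    n,l,st,ce=cv2.connectedComponentsWithStats(w)
    j=min(range(1,n),key=lambda i:np.hypot(*(ce[i]-near[c][1])) if st[i,4]>300 else 1e9)
    m=(l==j).astype(np.uint8);cs,_=cv2.findContours(m,0,2);m=cv2.fillPoly(m*0,[cv2.convexHull(max(cs,key=cv2.contourArea))],1)
    print('head',ce[j],m.sum(),st[j]);H.append((C[c],m.astype(np.float32)))
p=at_z(C['side'],near['side'][0],.04);r=fit(B,BAR,[p[0],p[1],.4]);print('bar',r.x,r.fun)
for i in(0,1): print(fit(B[i:i+1],BAR,r.x).x)
p=at_z(C['side'],near['side'][1],.235);s=fit(H,HEAD,[p[0],p[1],0]);print('stand',s.x,s.fun)
for i in(0,1): print(fit(H[i:i+1],HEAD,s.x).x)
A=[cv2.resize(I['scene'][230:290,370:450],(400,300),interpolation=2),cv2.resize(I['side'][155:230,210:310],(400,300),interpolation=2)]
ov=[]
for (cal,_),c in zip(B,C):
    im=I[c].copy()
    for bx,q in((BAR,r.x),(HEAD,s.x)):
        e=(sil(cal,bx,q)>.5).astype(np.uint8);cs,_=cv2.findContours(e,0,1);cv2.drawContours(im,cs,-1,(255,0,255),1)
    a=I[c]; ov.append(cv2.resize(im[140:300,200:440] if c=='scene' else im[120:280,220:460],(400,267)))
save(np.vstack([np.hstack(A),np.hstack(ov)]),'crop1.png')
E
```

```text
nest [0.6623 0.0018 0.0664] res [ 0.9403 -0.0563] [1.0194 0.1028]
lever_handle [ 0.5161 -0.0032  0.2016] res [-0.8825  0.1219] [-1.0691 -0.2051]
lever_pivot [0.6103 0.0022 0.2073] res [-1.4124  0.1064] [-1.6078 -0.2098]
bar [ 0.3968  0.2972 -0.004 ] res [-2.1927  0.638 ] [-2.1435 -0.7859]
dark_bar [ 0.3753 -0.3214  0.0028] res [ 0.8833 -0.0582] [1.4579 0.2286]
wrench [0.5095 0.2767 0.0104] res [-1.9441  0.4585] [-1.8126 -0.5568]
coupler [ 0.4567  0.1042 -0.0029] res [-2.9758  0.5799] [-3.2978 -0.8582]
jar [ 0.5984  0.4607 -0.0086] res [-0.2478  0.0614] [-0.1871 -0.0634]
drawer_tower [ 0.736  -0.1922  0.0011] res [-0.3719 -0.0209] [-0.4532 -0.0096]
parts_tray [0.7185 0.2065 0.0007] res [ 1.2725 -0.158 ] [1.1187 0.1676]
scene [403.3, 257.8] 0.8 713
head [269.0752 222.1605] 2127 [ 236  193   63   57 1688]
side [261.0, 185.7] 0.85 591
head [393.6299 174.0012] 2310 [ 361  145   68   56 1697]
bar [0.3942 0.2989 0.3398] 0.07434889674186707
[0.3935 0.2979 0.3409]
[0.3951 0.3015 0.3302]
stand [0.6954 0.0041 0.1015] 0.07741206884384155
[0.6951 0.0024 0.1067]
[0.6973 0.0065 0.1064]
```

View pics/crop1.png

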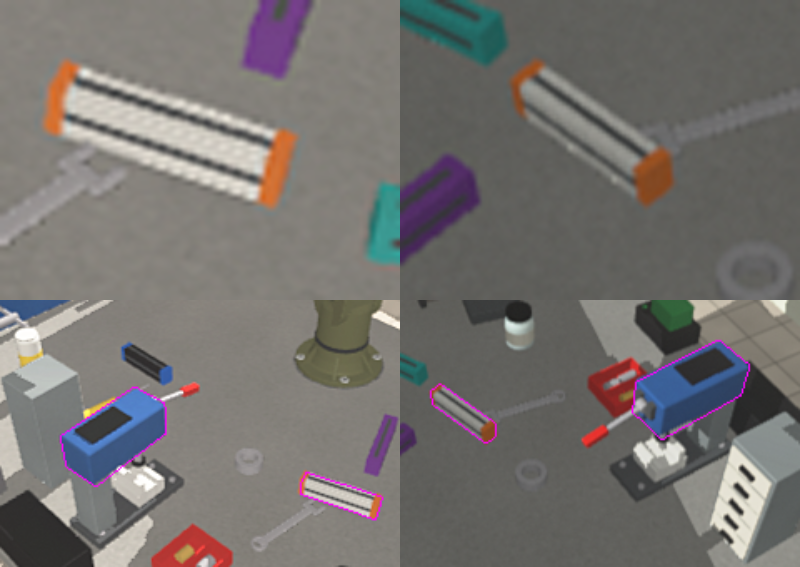

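The crop confirms the white aluminium bar with orange caps, with the fit outlines on the bar and blue head. The bar is at (0.394, 0.299) with yaw 0.34. The stand is at (0.695, 0.004) with yaw about 0.10.

The tool only points down and the head overhangs the nest. So I'll grip the bar near its +y end, bring it in from the front, and push it home from that end. First I go over the lever handle.

```bash
python3 -m creep '0 0 0.05 0 0.06; 0.028 -0.053 0.01 2 0.06; 0.028 -0.053 0.01 2 0.06; 0.028 -0.053 0.01 2 0.06; 0.028 -0.053 0.01 2 0.06; 0.028 -0.053 0 2 0.06; 0.028 -0.053 0 2 0.06; 0.028 -0.053 0 2 0.06' 20; python3 -m creep '0.028 -0.053 0 2 0.06; 0.028 -0.053 0 2 0.06; 0.028 -0.053 0 2 0.06; 0.028 -0.053 0 1.6 0.06; 0.02 -0.05 0 0 0.06; 0 0 0 0 0.06; 0 0 0 0 0.06'
python3 - <<'E'
from h import *
np.set_printoptions(precision=4,suppress=True)
o=get_obs();cal=cams.calibration('wrist');im=cams.read_camera('wrist');save(im,'w1.png')
E=np.array(cal['extrinsics']);print(o['tool_pos'],o['tool_rot'],-E[:3,:3].T@E[:3,3],E[2,:3],cal['fx'])
for n in('lever_handle','lever_pivot','nest','stand'):
    for q in finder.tip_of(n,'wrist')[:2]: print(n,q['xy'],q['p'],at_z(cal,q['xy'],{'lever_handle':.195,'lever_pivot':.21,'nest':.05,'stand':0}[n]))
E
```

```text
time_s: 2.7
tool_pos: [0.3738, 0.2526, 0.313]
tool_rot: [179.9, 0.0, 178.3]
force: [1.6, 0.4, -0.8]
grip_width: 0.0599
grasp_force: 0.0
time_s: 3.58
tool_pos: [0.5049, -0.0067, 0.3126]
tool_rot: [179.9, -0.0, -174.2]
force: [0.1, -0.1, -0.4]
grip_width: 0.0603
grasp_force: 0.0
[ 0.5049 -0.0067  0.3126] [ 179.9467   -0.0059 -174.1779] [ 0.4289 -0.0137  0.475 ] [ 0.2734  0.0286 -0.9615] 334.4089997470313
lever_handle [323.9, 201.9] 0.85 [ 0.5186 -0.0024  0.195 ]
lever_pivot [319.8, 306.5] 0.89 [0.6142 0.0037 0.21  ]
nest [315.6, 264.6] 0.75 [0.6587 0.0014 0.05  ]
stand [315.2, 269.8] 0.62 [0.6949 0.0035 0.    ]
stand [553.0, 92.5] 0.34 [0.3936 0.3001 0.    ]
```

View pics/w1.png

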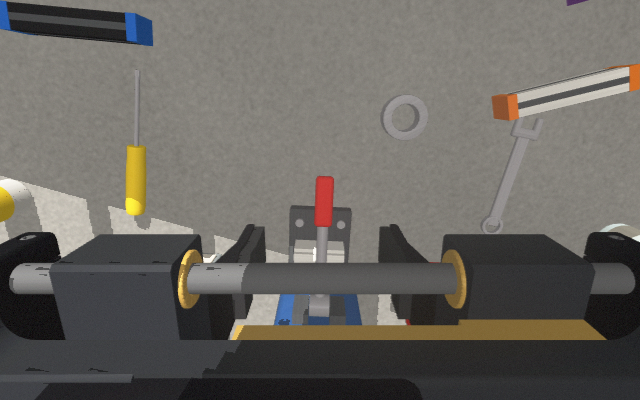

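The wrist view shows the red handle at (324,201), with the lever line running down to the pivot at (320,306). That puts the handle near (0.518, -0.003), which agrees with the other cameras. I'll descend astride it and close.

```bash
python3 -m creep '0.012 0.004 -0.03 0 0.06; 0 0 -0.05 0 0.06; 0 0 -0.04 0 0.06; 0 0 -0.02 0 0.06; 0 0 0 0 0.01; 0 0 0 0 0.01; 0 0 0 0 0.01; 0 0 0 0 0.01' 20; python3 -m creep '0 0 0 0 0.01; 0 0 0 0 0.01'
python3 - <<'E'
from h import *
o=get_obs();print(o['tool_pos'],o['force'],o['grip_width'],o['grasp_force'])
for c in('side','scene'):
  cal=cams.calibration(c);im=cams.read_camera(c)
  for n in('lever_handle','lever_pivot'): print(c,n,[(q['xy'],q['p']) for q in finder.tip_of(n,c)[:2]])
  x,y=(337,190) if c=='side' else (310,195)
  save(cv2.resize(im[y-50:y+50,x-60:x+60],(600,500),interpolation=2),c+'g.png')
E
```

```text
time_s: 4.82
tool_pos: [0.5176, -0.0034, 0.1735]
tool_rot: [180.0, 0.1, -174.2]
force: [-0.1, -0.1, 0.3]
grip_width: 0.0281
grasp_force: 0.0
time_s: 5.08
tool_pos: [0.5172, -0.0036, 0.1729]
tool_rot: [180.0, 0.0, -174.2]
force: [0.3, 0.5, 1.6]
grip_width: 0.0163
grasp_force: 19.9
[ 0.51721691 -0.00357256  0.17291251] [0.34816588 0.46375459 1.59761272] 0.016278358576256976 19.923179554771195
side lever_handle [([339.6, 198.9], 0.49)]
side lever_pivot [([365.3, 182.9], 0.86)]
scene lever_handle [([313.8, 195.3], 0.61)]
scene lever_pivot [([295.5, 199.9], 0.71)]
```

View pics/sideg.png

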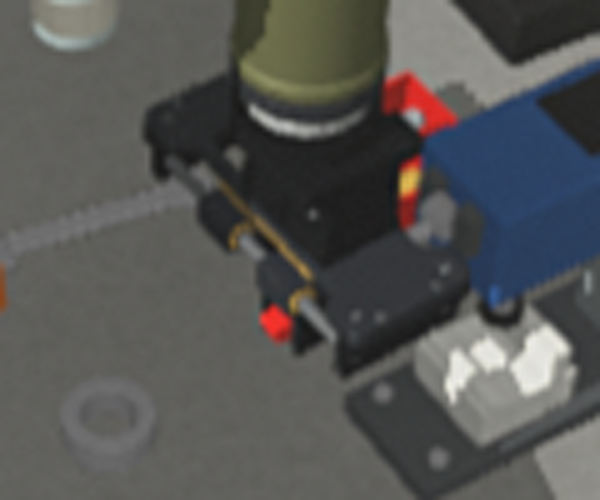

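The fingers hold the red handle (16.3 mm). The red tip shows in front of the pads at (275,322) in the crop. Now I'll lift along the lever's arc.

```bash
python3 -m creep '-0.0015 0 0.013 0 0.01; 0.0005 0 0.014 0 0.01; 0.0025 0 0.014 0 0.01; 0.0045 0 0.0135 0 0.01; 0.005 0 0.010 0 0.01; 0.005 0 0.008 0 0.01; 0 0 0 0 0.01; 0 0 0 0 0.01'
python3 - <<'E'
from h import *
o=get_obs();print(o['tool_pos'],o['force'],o['grip_width'],o['grasp_force'])
E
```

```text
time_s: 6.38
tool_pos: [0.5304, -0.0029, 0.2462]
tool_rot: [179.9, -0.4, -174.2]
force: [-10.3, 0.8, 3.5]
grip_width: 0.016
grasp_force: 20.0
[ 0.53038778 -0.00288757  0.2462068 ] [-10.34041313   0.81111537   3.54548995] 0.01597347737189187 20.04956176118867
```

```bash
python3 -m creep '-0.002 0 0.004 0 0.01; 0 0 0.003 0 0.01; 0 0 0 0 0.01; 0 0 0 0 0.01'; python3 -m creep '0 0 0 0 0.05; 0 0 0 0 0.05;0 0 0 0 0.05; 0 0 0.04 0 0.05; 0 0 0.05 0 0.05; -0.03 0.05 0 -10 0.05; -0.03 0.05 0 -10 0.05;-0.02 0.05 0 -10 0.05'
python3 - <<'E'
from fit import *
np.set_printoptions(precision=4,suppress=True)
o=get_obs();print(o['tool_pos'],o['tool_rot'])
ob={}
for c in('side','scene'):
  cal=cams.calibration(c);im=cams.read_camera(c);save(im,c+'2.png')
  for n in('lever_handle','lever_pivot','nest'):
    r=finder.tip_of(n,c)[:1]; print(c,n,[(q['xy'],q['p']) for q in r])
    if r: ob.setdefault(n,[]).append((cal,r[0]['xy']))
for n in ob:
  if len(ob[n])==2: print(n,tri(ob[n]))
E
```

```text
time_s: 6.88
tool_pos: [0.5338, -0.0027, 0.2528]
tool_rot: [-180.0, 0.4, -174.2]
force: [7.4, 1.3, -8.9]
grip_width: 0.016
grasp_force: 20.1
time_s: 7.88
tool_pos: [0.4589, 0.1339, 0.3429]
tool_rot: [179.9, 0.0, 158.3]
force: [0.6, 0.3, 0.2]
grip_width: 0.0499
grasp_force: 0.0
[0.4589 0.1339 0.3429] [179.8658   0.0109 158.2691]
side lever_handle [([342.9, 180.9], 0.58)]
side lever_pivot [([366.1, 181.8], 0.74)]
side nest [([375.0, 207.9], 0.77)]
scene lever_handle [([309.7, 176.2], 0.43)]
scene lever_pivot [([295.9, 200.0], 0.74)]
scene nest [([284.1, 245.2], 0.75)]
lever_handle [ 0.533  -0.0048  0.2655]
lever_pivot [0.6092 0.0038 0.2156]
nest [0.6681 0.0094 0.0607]
```

The lever is up: the handle triangulates to z 0.2655 against 0.264 expected. Next I look at the stand from its left side, with the gripper already turned for placing.

```bash
python3 -m creep '0.033 0.012 -0.007 -10.4 0.06; 0.033 0.012 -0.007 -10.4 0.06; 0.033 0.012 -0.007 -10.4 0.06; 0.033 0.012 -0.007 -10.4 0.06; 0.033 0.012 -0.007 -10.4 0.06; 0.033 0.012 -0.007 -10.4 0.06; 0 0 0 0 0.06; 0 0 0 0 0.06'
python3 - <<'E'
from fit import *
import json
np.set_printoptions(precision=4,suppress=True)
o=get_obs();cal=cams.calibration('wrist');im=cams.read_camera('wrist');save(im,'w2.png')
json.dump({k:np.asarray(v).tolist() for k,v in cal.items() if k in('fx','fy','cx','cy','extrinsics')},open('w2.json','w'))
print(o['tool_pos'],o['tool_rot'])
for n in('nest','stand','foot'):
    for q in finder.tip_of(n,'wrist')[:1]: print(n,q['xy'],q['p'],at_z(cal,q['xy'],{'foot':.119,'nest':.05,'stand':0}[n]))
E
```

```text
time_s: 9.28
tool_pos: [0.6577, 0.2037, 0.3]
tool_rot: [180.0, 0.0, 96.2]
force: [0.3, -0.3, -0.1]
grip_width: 0.0602
grasp_force: 0.0
[0.6577 0.2037 0.3   ] [179.9873   0.0197  96.2186]
nest [309.9, 293.0] 0.91 [0.6611 0.0111 0.05  ]
foot [363.6, 154.4] 0.67 [0.6981 0.2251 0.119 ]
```

View pics/w2.png

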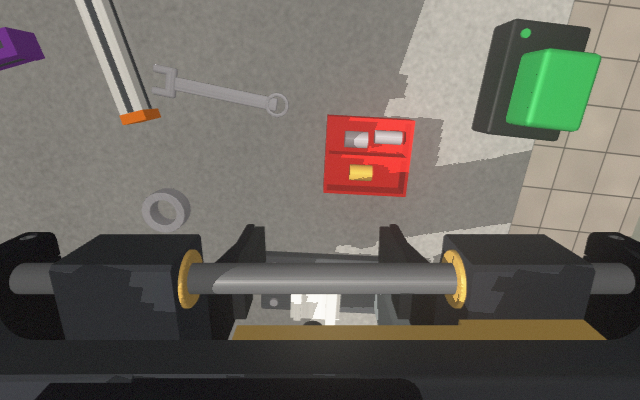

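The wrist view shows the bar's near orange end at (138,117), the tray at (368,155), and the nest partly hidden between the fingers at about (315,300). I'll refine the stand's pose from the first unoccluded scene and side pictures by aligning model edges.

```bash
python3 - <<'E'
from fit import *
np.set_printoptions(precision=4,suppress=True)
from scipy.ndimage import map_coordinates
def rect(x0,x1,y0,y1,z): c=[(x0,y0,z),(x1,y0,z),(x1,y1,z),(x0,y1,z)]; return [(c[i],c[(i+1)%4]) for i in range(4)]
E=rect(-.075,.11,-.04,.04,.235)+rect(-.11,.12,-.045,.045,.02)[0:1]+rect(-.11,.12,-.045,.045,.02)[2:4]+rect(-.075,.11,-.04,.04,.16)[3:4]+[((-.075,y,.16),(-.075,y,.235)) for y in(-.04,.04)]
E={'scene':E+rect(-.075,.11,-.04,.04,.16)[1:3],'side':E+rect(-.075,.11,-.04,.04,.16)[0:1]}
G={}
for c in('scene','side'):
    im=cv2.GaussianBlur(cv2.imread(f'pics/{c}0.png').astype(np.float32),(0,0),1.0)
    gx,gy=cv2.Sobel(im,-1,1,0),cv2.Sobel(im,-1,0,1);G[c]=(cams.calibration(c),gx,gy)
t=np.linspace(.05,.95,30)[:,None]
def score(p,cs):
    c,s=np.cos(p[2]),np.sin(p[2]);R=np.array([[c,-s,0],[s,c,0],[0,0,1]]);tot=0
    for k in cs:
        cal,gx,gy=G[k];M=np.array(cal['extrinsics'])
        for a,b in E[k]:
            P=(np.array(a)*(1-t)+np.array(b)*t)@R.T+[p[0],p[1],0];q=P@M[:3,:3].T+M[:3,3]
            u=cal['fx']*q[:,0]/q[:,2]+cal['cx'];v=cal['fy']*q[:,1]/q[:,2]+cal['cy']
            n=np.array([-(v[-1]-v[0]),u[-1]-u[0]]);n/=np.linalg.norm(n)
            g=sum((n[0]*map_coordinates(gx[...,i],[v,u],order=1)+n[1]*map_coordinates(gy[...,i],[v,u],order=1))**2 for i in range(3))**.5
            tot+=np.minimum(g,150).mean()
    return -tot
for cs in(('scene','side'),('scene',),('side',)):
    g=[(score((x,y,w),cs),x,y,w) for x in np.arange(.68,.712,.002) for y in np.arange(-.01,.02,.002) for w in np.arange(.0,.18,.02)]
    r=minimize(score,min(g)[1:],args=(cs,),method='Nelder-Mead',options=dict(initial_simplex=np.array(min(g)[1:])+np.vstack([np.zeros(3),np.diag([.002,.002,.02])])))
    p=r.x;print(cs,p,r.fun/10,'nest',p[:2]-.03*np.array([np.cos(p[2]),np.sin(p[2])]))
    if len(cs)==2: P=p
ims=[]
for c in('scene','side'):
    im=cv2.imread(f'pics/{c}0.png');x,y=(205,140) if c=='scene' else (330,110)
    im=cv2.resize(im[y:y+150,x:x+110],None,fx=3.6,fy=3.6,interpolation=2);cc,s=np.cos(P[2]),np.sin(P[2]);R=np.array([[cc,-s,0],[s,cc,0],[0,0,1]])
    for a,b in E[c]+rect(-.0475,-.0125,-.035,.035,.05):
        q=[tuple(np.round(((proj(G[c][0],R@np.array(v)+[P[0],P[1],0])+.5-[x,y])*3.6)).astype(int).tolist()) for v in(a,b)];cv2.line(im,q[0],q[1],(0,255,255),1)
    ims.append(im)
cv2.imwrite('pics/edge.png',np.hstack(ims))
E
```

```text
('scene', 'side') [0.6943 0.0031 0.0686] -256.966972120743 nest [0.6644 0.0011]
('scene',) [0.695  0.004  0.0723] -138.15804593328946 nest [0.6651 0.0019]
('side',) [0.6915 0.0011 0.0724] -126.6874812641216 nest [ 0.6615 -0.001 ]
```

View pics/edge.png

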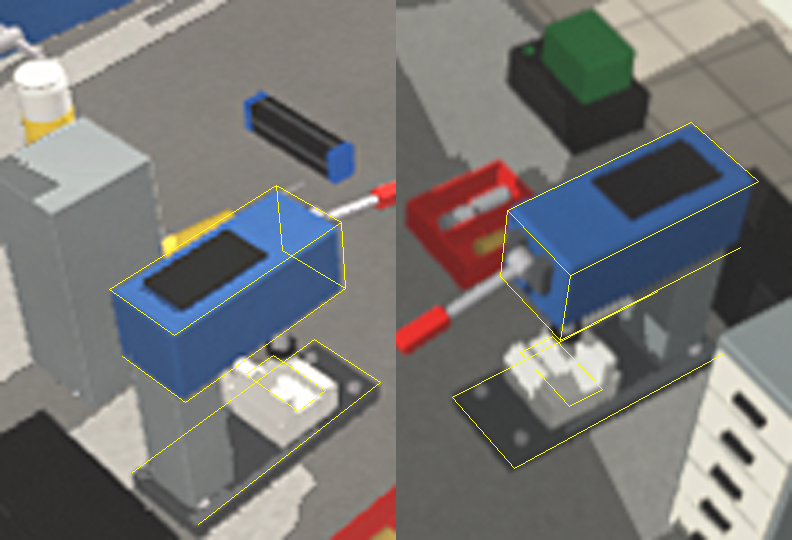

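The outlines fit very well: stand (0.694, 0.003), yaw 0.070, nest (0.664, 0.001). I'll go above the bar's +y end and check there.

```bash
python3 -m creep '-0.0475 0.0256 -0.02 2.2 0.06; -0.0475 0.0256 -0.02 2.2 0.06; -0.0475 0.0256 -0.02 2.2 0.06; -0.0475 0.0256 -0.02 2.2 0.06; -0.0475 0.0256 -0.02 2.2 0.06; -0.0475 0.0256 0 2.2 0.06; 0 0 0 0 0.06; 0 0 0 0 0.06'
python3 - <<'E'
from fit import *
np.set_printoptions(precision=4,suppress=True)
o=get_obs();print(o['tool_pos'],o['tool_rot'])
cal=cams.calibration('wrist');im=cams.read_camera('wrist')
q=np.array([.394,.299]);d=np.array([-np.sin(.34),np.cos(.34)]);n=np.array([d[1],-d[0]])
im=im.copy()
for s in(-1,1):
    for a,b in(((-.08,s*.015),(.08,s*.015)),((s*.08,-.015),(s*.08,.015))):
        A=[tuple(np.round(proj(cal,[*(q+d*v[0]+n*v[1]),.04])).astype(int).tolist()) for v in(a,b)];cv2.line(im,A[0],A[1],(255,0,255),1)
save(im,'w3.png')
c=cams.calibration('side')
for k in((207,214),(215,157)): print(at_z(c,k,.03))
E
```

```text
time_s: 10.48
tool_pos: [0.3733, 0.3582, 0.2009]
tool_rot: [179.9, -0.1, 109.4]
force: [0.5, 0.7, 0.3]
grip_width: 0.0598
grasp_force: 0.0
[0.3733 0.3582 0.2009] [179.861   -0.0819 109.4058]
[0.2078 0.262  0.03  ]
[0.3192 0.494  0.03  ]
```

View pics/w3.png

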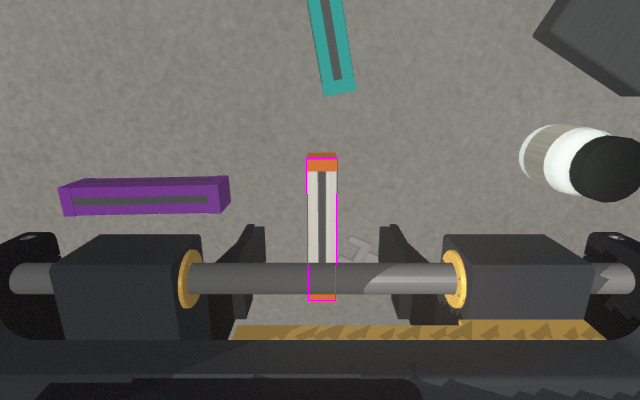

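The magenta outline of the fitted bar lies on the bar (end cap at (322,162)). Purple (145,195) and turquoise (338,50) are clear of the fingers. Descending and gripping.

```bash
python3 -m creep '0 0 -0.06 0 0.06; 0 0 -0.06 0 0.06; 0 0 -0.05 0 0.06; 0 0 -0.022 0 0.06; 0 0 0 0 0.02; 0 0 0 0 0.02; 0 0 0 0 0.02; 0 0 0 0 0.02' 55; python3 -m creep '0 0 0 0 0.02; 0 0 0 0 0.02; 0 0 0.02 0 0.02; 0 0 0.04 0 0.02; 0 0 0.04 0 0.02; 0 0 0 0 0.02; 0 0 0 0 0.02'
python3 - <<'E'
from fit import *
np.set_printoptions(precision=4,suppress=True)
o=get_obs();print(o['tool_pos'],o['tool_rot'],o['force'],o['wrist_torque'])
ims=[]
for c,(x,y) in(('side',(225,140)),('scene',(370,220))):
    im=cams.read_camera(c)
    p=proj(cams.calibration(c),o['tool_pos']);x,y=int(p[0])-60,int(p[1])-60
    ims.append(cv2.resize(im[max(y,0):max(y,0)+120,x:x+120],(400,400),interpolation=2))
save(np.hstack(ims),'held.png')
E
```

```text
time_s: 11.52
tool_pos: [0.3734, 0.3594, 0.0092]
tool_rot: [179.8, -0.1, 109.4]
force: [-0.7, 0.6, 3.9]
grip_width: 0.0297
grasp_force: 55.0
time_s: 12.4
tool_pos: [0.3718, 0.3581, 0.107]
tool_rot: [-179.9, -0.0, 109.4]
force: [-0.1, -0.2, -1.9]
grip_width: 0.0295
grasp_force: 55.0
[0.3718 0.3581 0.107 ] [-179.9491   -0.0063  109.423 ] [-0.1197 -0.1846 -1.9426] [ 0.0129  0.0875 -0.0461]
```

View pics/held.png

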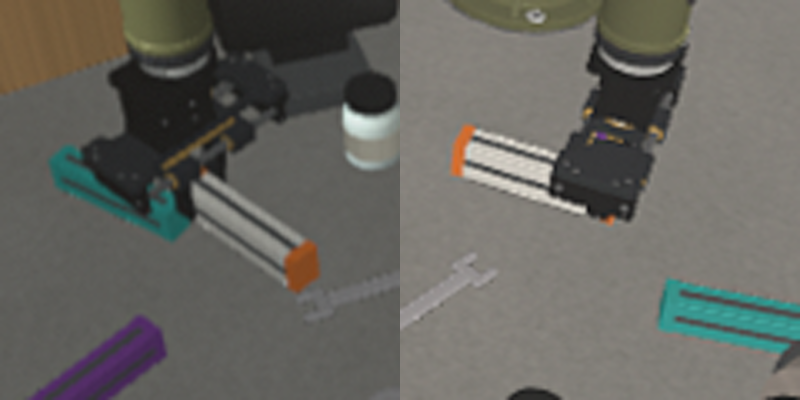

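The bar is held near its +y end and lifted level, with its free orange cap at (303,265) in the left crop. By TCP, the grip is 64 mm from the bar's centre. Moving to in front of the nest.

```bash
python3 -m creep '0.0294 -0.0464 0 -2.6 0.02; 0.0294 -0.0464 0 -2.6 0.02; 0.0294 -0.0464 0 -2.6 0.02; 0.0294 -0.0464 0 -2.6 0.02; 0.0294 -0.0464 0 -2.6 0.02; 0.0294 -0.0464 0 -2.4 0.02; 0 0 -0.018 0 0.02; 0 0 -0.018 0 0.02'; python3 -m creep '0 0 0 0 0.02; 0 0 0 0 0.02'
python3 - <<'E'
from fit import *
np.set_printoptions(precision=4,suppress=True)
o=get_obs();print(o['tool_pos'],o['tool_rot'],o['force'],o['wrist_torque'])
# held bar: expected box vs mask of bar in side camera: z of free end
T=o['tool_pos'];ey=np.array([-.0699,.9976]);ex=np.array([.9976,.0699])
for c in('side','scene'):
    cal=cams.calibration(c);im=cams.read_camera(c)
    hsv=cv2.cvtColor(im,cv2.COLOR_RGB2HSV)
    m=((hsv[...,0]<16)&(hsv[...,0]>4)&(hsv[...,1]>150)&(hsv[...,2]>100)).astype(np.uint8)
    e=np.array(T[:2])-ey*.144
    V=np.array([proj(cal,[*(e+ex*a),T[2]-.0085+z]) for a in(-.015,.015) for z in(0,.04)])
    x0,y0=V.min(0).astype(int)-8;x1,y1=V.max(0).astype(int)+9
    r=np.argwhere(m[y0:y1,x0:x1]);print(c,'pred cap face x',V[:,0].min(),V[:,0].max(),'y',V[:,1].min(),V[:,1].max(),'seen',(r.min(0)+[y0,x0])[::-1],(r.max(0)+[y0,x0])[::-1],len(r)) if len(r) else print(c,'none',V)
E
```

```text
time_s: 13.5
tool_pos: [0.5475, 0.0804, 0.0696]
tool_rot: [-179.9, 0.0, 94.0]
force: [0.2, 0.1, -2.6]
grip_width: 0.0295
grasp_force: 55.0
time_s: 13.75
tool_pos: [0.5485, 0.081, 0.0717]
tool_rot: [-180.0, -0.0, 94.1]
force: [-0.6, 0.2, -1.6]
grip_width: 0.0295
grasp_force: 55.0
[0.5485 0.081  0.0717] [-179.9991   -0.0297   94.0918] [-0.5532  0.2107 -1.6466] [ 0.0266  0.0344 -0.0098]
side pred cap face x 353.1518996511177 362.58930757128365 y 227.58788753179346 240.34903060294127 seen [352 226] [362 240] 113
scene none [[297.6912 216.8957]
 [297.1599 208.3225]
 [291.7307 221.0956]
 [291.0835 212.4922]]
```

No sag: the free cap is within 1–2 px of prediction. Sliding in over the front lip.

```bash
python3 -m creep '0.04 0.003 0 0 0.02; 0.04 0.003 0 0 0.02; 0.02 0.001 0 0 0.02; 0.006 0 0 0 0.02; 0 0 0 0 0.02'; python3 -m creep '0.002 0 0 0 0.02; 0.001 0 0 0 0.02; 0 0 0 0 0.02'; python3 -m creep '0.001 0 0 0 0.02; 0.001 0 0 0 0.02; 0 0 0 0 0.02'
```

```text
time_s: 14.48
tool_pos: [0.6547, 0.0872, 0.0721]
tool_rot: [180.0, -0.0, 94.0]
force: [0.1, 0.5, -1.8]
grip_width: 0.0298
grasp_force: 55.0
time_s: 14.85
tool_pos: [0.6579, 0.0874, 0.0722]
tool_rot: [180.0, -0.1, 94.0]
force: [0.3, 0.5, -1.6]
grip_width: 0.0299
grasp_force: 55.0
time_s: 15.22
tool_pos: [0.6602, 0.0872, 0.072]
tool_rot: [180.0, -0.0, 94.0]
force: [1.2, -0.0, -1.4]
grip_width: 0.0298
grasp_force: 55.0
```

```bash
python3 -m creep '0.001 0 0 0 0.02; 0 0 0 0 0.02'; python3 -m creep '0.001 0 0 0 0.02; 0 0 0 0 0.02';  python3 -m creep '0.001 0 0 0 0.02; 0 0 0 0 0.02'
```

```text
time_s: 15.48
tool_pos: [0.6611, 0.0872, 0.072]
tool_rot: [180.0, -0.0, 94.0]
force: [-0.2, -0.6, -2.0]
grip_width: 0.0294
grasp_force: 55.0
time_s: 15.72
tool_pos: [0.6622, 0.0872, 0.072]
tool_rot: [180.0, -0.0, 94.0]
force: [-0.6, -0.5, -2.0]
grip_width: 0.0295
grasp_force: 55.0
time_s: 15.98
tool_pos: [0.6632, 0.0872, 0.072]
tool_rot: [180.0, -0.0, 94.0]
force: [-0.4, 0.5, -1.1]
grip_width: 0.0295
grasp_force: 55.0
```

```bash
python3 -m creep '0.001 0 0 0 0.02; 0 0 0 0 0.02'; python3 -m creep '0.0015 0 0 0 0.02; 0 0 0 0 0.02';  python3 -m creep '0.001 0 0 0 0.02; 0 0 0 0 0.02'
python3 -c "
from h import *
print(get_obs()['wrist_torque'],get_obs()['force'])"
```

```text
time_s: 16.23
tool_pos: [0.6641, 0.0873, 0.072]
tool_rot: [180.0, -0.0, 94.0]
force: [-0.7, -0.2, -2.5]
grip_width: 0.0294
grasp_force: 55.0
time_s: 16.48
tool_pos: [0.6647, 0.0874, 0.0718]
tool_rot: [-179.9, -0.1, 94.0]
force: [-3.4, 0.9, -1.2]
grip_width: 0.0296
grasp_force: 55.0
time_s: 16.73
tool_pos: [0.6651, 0.0874, 0.0716]
tool_rot: [-179.9, -0.1, 94.0]
force: [-5.8, 0.4, -0.1]
grip_width: 0.0299
grasp_force: 55.1
[ 0.07572834  1.34117521 -0.60048816] [-5.7611186   0.43869365 -0.13202989]
```

Contact with the back fence comes at x ≈ 0.6647, so the nest's centre line is at TCP x ≈ 0.662. I'll back off and lower.

```bash
python3 -m creep '-0.002 0 0 0 0.02; -0.002 0 0 0 0.02; 0 0 0 0 0.02'; python3 -m creep '0 0 -0.004 0 0.02; 0 0 -0.003 0 0.02; 0 0 0 0 0.02'; python3 -m creep '0 0 -0.003 0 0.02; 0 0 0 0 0.02'; python3 -m creep '0 0 -0.002 0 0.02; 0 0 0 0 0.02'
```

```text
time_s: 17.1
tool_pos: [0.6633, 0.0872, 0.0724]
tool_rot: [179.9, -0.0, 94.0]
force: [-0.2, 0.0, -1.6]
grip_width: 0.0294
grasp_force: 55.0
time_s: 17.48
tool_pos: [0.6623, 0.0872, 0.0645]
tool_rot: [180.0, -0.0, 94.0]
force: [-1.1, 0.6, -1.8]
grip_width: 0.0297
grasp_force: 55.0
time_s: 17.73
tool_pos: [0.6624, 0.0872, 0.0617]
tool_rot: [180.0, -0.0, 94.0]
force: [-0.2, 0.9, -1.5]
grip_width: 0.0297
grasp_force: 55.0
time_s: 17.98
tool_pos: [0.6625, 0.0872, 0.0599]
tool_rot: [180.0, -0.0, 94.0]
force: [1.3, 0.4, -2.0]
grip_width: 0.0294
grasp_force: 55.0
```

```bash
python3 -m creep '0 0 -0.001 0 0.02; 0 0 0 0 0.02'; python3 -m creep '0 0 -0.001 0 0.02; 0 0 0 0 0.02'; python3 -m creep '0 0 -0.001 0 0.02; 0 0 0 0 0.02'; python3 -c "
from h import *
print(get_obs()['wrist_torque'],get_obs()['force'])"
```

```text
time_s: 18.23
tool_pos: [0.6627, 0.0873, 0.0594]
tool_rot: [179.9, -0.0, 94.0]
force: [-0.7, -0.0, 0.3]
grip_width: 0.0295
grasp_force: 55.0
time_s: 18.48
tool_pos: [0.6627, 0.0874, 0.0591]
tool_rot: [179.9, -0.1, 94.0]
force: [-3.1, 1.3, 5.1]
grip_width: 0.0296
grasp_force: 55.0
time_s: 18.73
tool_pos: [0.6628, 0.0874, 0.0589]
tool_rot: [179.9, -0.1, 94.0]
force: [-3.9, 0.7, 8.4]
grip_width: 0.0294
grasp_force: 55.0
[-0.26584822  1.09479716 -0.13870466] [-3.94224385  0.6778119   8.4488019 ]
```

Seated: TCP z 0.059 puts the bar's underside at 0.050. Release, back out along +y, close the fingers, and push the bar home from its end.

```bash
python3 -m creep '0 0 0.001 0 0.02; 0 0 0.001 0 0.045; 0 0 0 0 0.045; 0 0 0 0 0.045; -0.0015 0.02 0.003 0 0.045; -0.0015 0.025 0.003 0 0.0; 0 0 0 0 0.0; 0 0 0 0 0.0' 20; python3 -m creep '0 0 0 0 0; 0 0 0 0 0'
python3 - <<'E'
from h import *
np.set_printoptions(precision=4,suppress=True)
o=get_obs();print(o['tool_pos'],o['grip_width'])
n=np.array([.664,.001]);ey=np.array([-.0699,.9976]);ex=np.array([.9976,.0699])
print('tcp in nest',(np.array(o['tool_pos'][:2])-n)@np.c_[ex,ey])
for c in('side','scene'):
    cal=cams.calibration(c);im=cams.read_camera(c)
    r=[q for q in finder.masks_of('bar',c)]
    for q in r[:4]: print(c,q['xy'],q['p'],q['mask'].sum())
    hsv=cv2.cvtColor(im,cv2.COLOR_RGB2HSV)
    m=((hsv[...,0]<16)&(hsv[...,0]>4)&(hsv[...,1]>150)&(hsv[...,2]>100)).astype(np.uint8)
    k,l,st,ce=cv2.connectedComponentsWithStats(m)
    for i in range(1,k):
        if st[i,4]>15:
            p=at_z(cal,ce[i],.08);print(c,'orange',ce[i],st[i,4],p,(p[:2]-n)@np.c_[ex,ey])
E
```

```text
time_s: 19.73
tool_pos: [0.6595, 0.1319, 0.065]
tool_rot: [180.0, 0.0, 94.0]
force: [-0.6, 0.2, -0.6]
grip_width: 0.0228
grasp_force: 0.0
time_s: 19.98
tool_pos: [0.6596, 0.1311, 0.065]
tool_rot: [180.0, -0.0, 93.9]
force: [-0.5, -1.0, -0.4]
grip_width: 0.0039
grasp_force: 0.0
[0.6596 0.1311 0.065 ] 0.0038973048889008985
tcp in nest [0.0047 0.1301]
side [207.4, 211.6] 0.97 795
side [216.0, 156.0] 0.6 548
side [375.7, 205.4] 0.56 589
side orange [355.087  188.1739] 23 [0.647  0.0945 0.08  ] [-0.0104  0.0945]
side orange [387.785  219.2056] 107 [ 0.6667 -0.0574  0.08  ] [-0.0014 -0.0584]
scene [469.4, 277.2] 0.91 715
scene [427.5, 226.9] 0.87 363
scene [283.1, 241.2] 0.69 107
scene orange [383.4694   8.6939] 49 [-1.8848 -1.6442  0.08  ] [-2.6577 -1.4631]
scene orange [390.4651   9.7674] 43 [-1.8998 -1.5763  0.08  ] [-2.6679 -1.3943]
scene orange [467.4851  22.302 ] 202 [-2.0316 -0.8848  0.08  ] [-2.7511 -0.6952]
scene orange [573.3824  45.9608] 306 [-2.031  -0.0548  0.08  ] [-2.6925  0.1327]
```

The bar lies in the nest about 23 mm off towards +y, with its far cap at y_n -0.058 as planned. Pushing 40 mm in.

```bash
python3 -m creep '0.001 -0.015 0 0 0; 0.0005 -0.008 0 0 0; 0.0005 -0.007 0 0 0; 0.0005 -0.005 0 0 0; 0.0005 -0.004 0 0 0; 0 0 0 0 0; 0 0 0 0 0'
cat > chk.py <<'E'
from fit import *
np.set_printoptions(precision=4,suppress=True)
o=get_obs();print(o['time_s'],o['tool_pos'],o['force'])
n=np.array([.664,.001]);ey=np.array([-.0699,.9976]);ex=np.array([.9976,.0699])
print('tcp in nest',(np.array(o['tool_pos'][:2])-n)@np.c_[ex,ey])
ob=[]
cal=cams.calibration('side');im=cams.read_camera('side')
hsv=cv2.cvtColor(im,cv2.COLOR_RGB2HSV)
m=((hsv[...,0]<16)&(hsv[...,0]>4)&(hsv[...,1]>150)&(hsv[...,2]>100)).astype(np.uint8)
k,l,st,ce=cv2.connectedComponentsWithStats(m)
for i in range(1,k):
    if st[i,4]>15: print('orange',ce[i],st[i])
for yc in(-.01,-.005,0,.005,.01):
    V=np.array([proj(cal,[*(n+ex*(a+.003)+ey*(yc-.08)),z]) for a in(-.015,.015) for z in(.05,.09)])
    print('pred cap end, yc',yc,V.mean(0),V.min(0),V.max(0))
E
python3 chk.py
```

```text
time_s: 21.05
tool_pos: [0.6626, 0.0929, 0.065]
tool_rot: [180.0, -0.0, 94.0]
force: [0.2, -0.0, -0.2]
grip_width: 0.0004
grasp_force: 0.0
21.05 [0.6626 0.0929 0.065 ] [ 0.2364 -0.0001 -0.1954]
tcp in nest [0.005  0.0918]
orange [359.0455 191.4091] [358 188   5  10  22]
orange [392.0495 223.297 ] [387 217  12  14 101]
pred cap end, yc -0.01 [395.2495 227.725 ] [390.3834 221.4349] [400.2045 233.9944]
pred cap end, yc -0.005 [394.173  226.5836] [389.3258 220.2974] [399.1089 232.8492]
pred cap end, yc 0 [393.1009 225.4468] [388.2726 219.1647] [398.0179 231.7087]
pred cap end, yc 0.005 [392.0334 224.3148] [387.2237 218.0368] [396.9315 230.5729]
pred cap end, yc 0.01 [390.9702 223.1876] [386.1791 216.9137] [395.8496 229.4419]
```

The cap's pixels and the TCP both put the bar's centre within about 4 mm of the nest's middle, so no further push is needed. Backing out and going over the handle.

```bash
python3 -m creep '-0.004 0.04 0 0 0; 0 0.03 0.03 0 0; 0 0 0.06 0 0; 0 0 0.06 0 0; 0 0 0.06 0 0; 0 0 0.06 0 0; -0.014 -0.01 0.01 10 0; -0.015 -0.02 0 10 0'; python3 -m creep '-0.015 -0.02 0 10 0; -0.015 -0.02 0 10 0; -0.015 -0.02 0 10 0; -0.015 -0.02 0 10 0; -0.015 -0.02 0 10 0; -0.015 -0.02 0 10 0; -0.015 -0.015 0 10 0; 0 0 0 0 0'; python3 chk.py
```

```text
time_s: 22.1
tool_pos: [0.6299, 0.1337, 0.3466]
tool_rot: [179.8, 0.0, 114.4]
force: [0.2, 0.2, 0.2]
grip_width: 0.0004
grasp_force: 0.0
time_s: 23.1
tool_pos: [0.5241, -0.0033, 0.3456]
tool_rot: [179.9, 0.0, -176.2]
force: [0.3, 0.8, -0.6]
grip_width: 0.0002
grasp_force: 0.0
23.1 [ 0.5241 -0.0033  0.3456] [ 0.2597  0.7772 -0.6006]
tcp in nest [-0.1398  0.0054]
orange [359.2174 191.6957] [358 188   5  10  23]
orange [392.0882 223.3235] [387 217  12  14 102]
pred cap end, yc -0.01 [395.2495 227.725 ] [390.3834 221.4349] [400.2045 233.9944]
pred cap end, yc -0.005 [394.173  226.5836] [389.3258 220.2974] [399.1089 232.8492]
pred cap end, yc 0 [393.1009 225.4468] [388.2726 219.1647] [398.0179 231.7087]
pred cap end, yc 0.005 [392.0334 224.3148] [387.2237 218.0368] [396.9315 230.5729]
pred cap end, yc 0.01 [390.9702 223.1876] [386.1791 216.9137] [395.8496 229.4419]
```

```bash
python3 -m creep '0 0 -0.05 0 0; 0 0 -0.01 0 0; 0 0 -0.012 0 0; 0 0 -0.012 0 0; 0 0 -0.012 0 0; 0 0 0 0 0'; python3 -m creep '0 0 -0.012 0 0; 0 0 -0.012 0 0; 0 0 -0.012 0 0; 0 0 -0.01 0 0; 0 0 0 0 0'; python3 -m creep '0 0 -0.007 0 0; 0 0 0 0 0'; python3 -m creep '0 0 -0.005 0 0; 0 0 0 0 0'
```

```text
time_s: 23.9
tool_pos: [0.5245, -0.0017, 0.2482]
tool_rot: [180.0, -0.1, -176.0]
force: [-0.6, -0.4, 1.0]
grip_width: 0.0008
grasp_force: 0.0
time_s: 24.52
tool_pos: [0.5244, -0.0018, 0.2019]
tool_rot: [180.0, -0.1, -176.0]
force: [-0.7, -0.3, -0.6]
grip_width: 0.0005
grasp_force: 0.0
time_s: 24.78
tool_pos: [0.5247, -0.0017, 0.1958]
tool_rot: [180.0, -0.0, -176.0]
force: [-0.2, -0.2, 1.1]
grip_width: 0.0003
grasp_force: 0.1
time_s: 25.02
tool_pos: [0.5245, -0.0017, 0.1908]
tool_rot: [180.0, -0.0, -176.0]
force: [-0.0, 0.1, 1.8]
grip_width: 0.0004
grasp_force: 0.3
```

```bash
python3 -m creep '0 0 -0.004 0 0; 0 0 0 0 0'; python3 -m creep '0 0 -0.003 0 0; 0 0 0 0 0'; python3 -m creep '0 0 -0.002 0 0; 0 0 0 0 0'
python3 - <<'E'
from h import *
ob={}
for c in('side','scene'):
  cal=cams.calibration(c);im=cams.read_camera(c)
  if c=='side': save(cv2.resize(im[130:260,300:430],(600,600),interpolation=2),'push.png')
  for n in('lever_handle','lever_pivot','foot'):
    r=finder.tip_of(n,c)[:1]; print(c,n,[(q['xy'],q['p']) for q in r])
    if r: ob.setdefault(n,[]).append((cal,r[0]['xy']))
for n in ob:
  if len(ob[n])==2: print(n,tri(ob[n]))
E
```

```text
time_s: 25.28
tool_pos: [0.5252, -0.0017, 0.188]
tool_rot: [179.9, 0.1, -176.0]
force: [0.3, -0.3, 7.1]
grip_width: 0.0003
grasp_force: 3.0
time_s: 25.52
tool_pos: [0.5255, -0.0017, 0.187]
tool_rot: [179.9, 0.1, -176.0]
force: [-4.4, -0.3, 17.4]
grip_width: 0.0005
grasp_force: 8.7
time_s: 25.78
tool_pos: [0.5258, -0.0016, 0.1864]
tool_rot: [179.9, 0.2, -176.0]
force: [-7.5, 1.1, 23.7]
grip_width: 0.0003
grasp_force: 12.9
side lever_handle [([340.8, 200.5], 0.46)]
side lever_pivot [([366.6, 182.9], 0.6)]
side foot [([339.7, 204.2], 0.67)]
scene lever_handle [([313.5, 196.6], 0.38)]
scene lever_pivot [([296.1, 204.1], 0.64)]
scene foot [([286.4, 238.0], 0.42)]
lever_handle [0.52967681 0.00121125 0.18355154]
lever_pivot [0.61407409 0.00840405 0.20434727]
foot [0.61116693 0.03168824 0.07981601]
```

View pics/push.png

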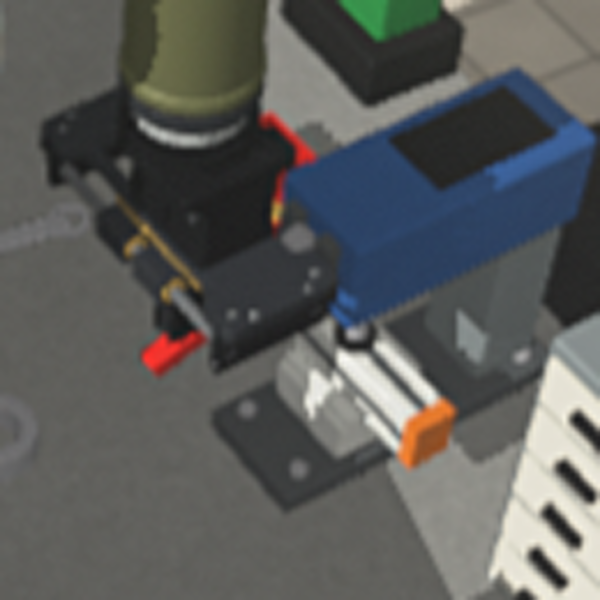

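The bar lies seated in the nest with the black foot on it at (355,330). The fingers hold the red lever fully down with 24 N, and the TCP height implies a joint angle of about 0.01. Retreating and checking.

```bash
python3 -m creep '0 0 0.01 0 0; 0 0 0.05 0 0; 0 0 0.06 0 0; 0 0 0.04 0 0; -0.03 0.05 0 0 0; -0.03 0.05 0 0 0; -0.01 0.05 0 0 0; 0 0 0 0 0'; python3 chk.py | head -4
python3 - <<'E'
from h import *
np.set_printoptions(precision=4,suppress=True)
ob={}
for c in('side','scene'):
  cal=cams.calibration(c);im=cams.read_camera(c)
  hsv=cv2.cvtColor(im,cv2.COLOR_RGB2HSV);m=(((hsv[...,0]<4)|(hsv[...,0]>174))&(hsv[...,1]>170)&(hsv[...,2]>90)).astype(np.uint8)
  k,l,st,ce=cv2.connectedComponentsWithStats(m)
  x=(338,200) if c=='side' else (311,194)
  i=min((i for i in range(1,k) if st[i,4]>15),key=lambda i:np.hypot(*(ce[i]-x)));print(c,'red',ce[i],st[i])
  ob.setdefault('red',[]).append((cal,ce[i]))
  for n in('lever_handle','lever_pivot'):
    r=finder.tip_of(n,c)[:1]
    if r: ob.setdefault(n,[]).append((cal,r[0]['xy']))
for n in ob:
  if len(ob[n])==2: print(n,tri(ob[n]))
E
```

```text
time_s: 27.18
tool_pos: [0.4525, 0.1528, 0.341]
tool_rot: [180.0, -0.2, -175.5]
force: [0.6, -1.0, -0.4]
grip_width: 0.0006
grasp_force: 0.0
27.175 [0.4525 0.1528 0.341 ] [ 0.6059 -1.0295 -0.4039]
tcp in nest [-0.2003  0.1662]
orange [392.1262 223.2524] [387 216  12  15 103]
pred cap end, yc -0.01 [395.2495 227.725 ] [390.3834 221.4349] [400.2045 233.9944]
side red [337.8    203.6706] [331 198  15  13  85]
scene red [313.     196.9268] [308 194  10   7  41]
red [ 0.5228 -0.0027  0.1768]
lever_handle [ 0.5267 -0.0039  0.1839]
lever_pivot [0.6104 0.004  0.2224]
```

The red handle's centroid is at z 0.177 on its visible upper faces, against 0.173 for fully down, and the bar hasn't moved. Handing in.

```bash
python3 -c "
from cell import ticket
print(ticket.sign_off())"
```

```text
the job is handed in; nothing more can be done
None
```

I handed the job in at about 27 s: the lever was raised, the aluminium bar laid in the nest within about 4 mm of centre by my measurements, and the lever pushed back down onto it. The hand-in returned no verdict, and I did not measure the foot's force on the bar directly.

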